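# Load the paste pot into the supply carousel

### The arm

A 6-joint arm with a two-finger parallel gripper is mounted at the origin on a cart in front of the work surface, level with it; the furniture and walls round the work are solid. World frame = base frame: x ahead of the robot, y to its left, z up, the work surface at z = 0. Lengths are in m, angles in degrees, forces in N, time in s.
With the tool pointing down it reaches from about 0.25 to 0.725 m from the base axis. Payload 9.7 kg.
Tool frame: the origin (TCP) lies at the very end of the fingers, on their centre line; the grasp point (between the pads) lies 19 mm behind it; y points along the fingers, x is the direction in which the jaws open and shut, and the axes are right-handed (so a half turn about y gives the same grasp; the last joint's range is limited). The gripper opens to 85 mm and grips with 20 to 120 N. Pads are 22 mm wide; open, the fingers measure 114 mm over their backs; the gripper's body (76 mm by 85 mm) begins 54 mm behind the grasp point. The pads swing forward as they close: fully open they stand 13 mm farther back than shut.
Start: joints at [70.13, 4.979, 10.078, 95.1, 0, 90], TCP at [0.187, 0.517, 0.231] pointing down, gripper open.
Joint ranges: [-179.16, 179.16], [-48.56, 103.87], [-65.8, 70.77], [-126.05, 130.52], [-82.76, 87.17], [-180, 180]. Speed limits (degrees/s): [127.2, 127.2, 147.25, 180, 180, 180].

### API

Orientations are given as [roll, pitch, yaw] about the fixed x, y, z axes, in that order (R = Rz(yaw) Ry(pitch) Rx(roll)).
In Python, from workcell import bot gives the robot as it stands.
- The arm moves only by the shell command python3 -m jog 'ROWS' [FORCE]. ROWS is JSON, a list of rows, each an object with "rotation": the turn, a rotation vector about the world's x, y, z in degrees, a list of three; "travel": the shift along the world's x, y, z in mm, a list of three; "jaw": the gripper command: -1 is shut, 1 is fully open, values between are in proportion. In form: [{"rotation": [rx, ry, rz], "travel": [x, y, z], "jaw": jaw}, ...]. A call has 1 to 8 rows; each row shifts and turns the commanded pose from where the row before left it; what a row does not reach is not made up. A row lasts 1/8 s, in which the tool goes at most 62.5 mm and 10.7 degrees, less where a joint would pass 70% of its speed; a pose out of reach is approached as far as the arm can. A call with a gripper value outside its range is refused whole. The fingers move at their own pace and stop on an object; FORCE is the grip in N (left out, the last holds). Time passes only in rows, so rows that do not move let the fingers close. It gives the time, the measured TCP pose, the force and the opening at its end, in the units of the state.
- bot.get_obs(): the state, without advancing time (a new reading comes with each control period).
- bot.camera(name): name is "side" or "top"; returns the picture (480x640x3 uint8, red, green, blue); there is no depth.
- bot.camera_params(name): a dict with "K" (3x3 intrinsics, pixels), "dist_coeffs" ([k1, k2, p1, p2, k3] as OpenCV has them; the pictures are not rectified), "view" (4x4, takes a point from world to camera coordinates). Camera axes: x right, y up, looking along -z (the intrinsics and any distortion apply to the point x, -y, -z); pixel columns grow to the right and rows downward; lengths in m; the calibration is good to about 2 mm. A picture is of the moment at which its call begins. camera_params takes no time and is no camera call.
- bot.job_done(): hands the job in, once; it reports no verdict.
Trained networks look in the newest picture that a camera, given by its name, has taken for a name from the list of things; names that differ only in an ending like _2 or _b are one class to them, and where a whole thing is asked for, a point or a joint stands for the part that bears it (a point fixed in the world has none). Each returns a list of dicts, best first, with "score" (0 to 1); they miss things now and then, are a little off and sometimes report something else, mostly with a low value. They report only what shows in the picture. A call takes as long as a camera call.
- bot.recognise(camera, thing): "xy" ([column, row] in pixels, amid what is visible of it).
- bot.trace(camera, thing): "mask" (480x640 bool, what is visible of it) and "xy" ([column, row] in pixels, amid what is visible of it).
The state is a dict: "time": time; "q": joint angles; "qd": joint speeds; "joint_efforts": joint torques, N m; "ee_pos": TCP position; "tcp_rot": TCP orientation; "wrist_force": force on the tool from outside, world axes, zero at the start; "torque": the same for the moment, N m; "opening": finger opening in m.
Only numpy, scipy, OpenCV 4.12 (cv2) and the standard library are available. Lean on these libraries where they do the work, as an engineer would, in place of code of your own. Each camera call takes 0.05 s, during which the arm holds its last target.

### The job

Put the paste pot away in the supply carousel. With the gate still shut, turn the carousel until its widest bay faces the gate; then slide the gate fully open, push the pot along the tray, without lifting it or tipping it over, into that bay until it is fully home against the back of the bay, and slide the gate fully shut again behind it. Leave the jar and the bottle standing where they are.

Things in the scene. Friction and masses are not known exactly. Their poses are not given: they have to be found in the camera images.
- carousel_base: fixed base: round plywood foot 268 mm across with an aluminium ring fence (outer radius 131 mm, top 34 mm high). Origin on the table under the carousel's axis, z up. The fence has one opening, the mouth, 76 mm wide, towards its own -y, where a plywood tray begins. Place and yaw differ each time
- rotor (a joint): carousel angle in rad, counterclockwise from above; turns without end, stays where left (friction about 0.15 N m), 0 or 6.283 when the wide bay faces the mouth. A grey disc of 122 mm radius, its face level with the tray (12 mm), with three outward-open bays of aluminium walls (tops 34 mm high), 120 degrees apart, and three upright finger posts to push it by
- wide_bay (a point): point on the floor of the widest bay (74 mm between its walls, walls 5 mm thick reaching to about 112 mm from the axis) where the middle of the pot stands when it is against the back wall; 76.5 mm from the axis; the back wall's face is 45 mm from the axis. It turns with the carousel
- medium_bay (a point): the like point of the 52 mm wide bay, 120 degrees counterclockwise from the wide one (seen from above); too narrow for the pot
- narrow_bay (a point): the like point of the 42 mm wide bay, 120 degrees clockwise from the wide one; too narrow for the pot
- load_point (a point): fixed point 76.5 mm from the axis towards the mouth, 12 mm above the table: the wide bay's point lies here when that bay faces the mouth. The direction from the axis to this point is the base's -y
- post_a (a point): top of a steel finger post of the carousel, 14 mm thick, 54 mm tall, its top 66 mm above the table, 88 mm from the axis; 66 degrees counterclockwise of the wide bay seen from above
- post_b (a point): top of a like finger post, opposite the wide bay
- post_c (a point): top of a like finger post, 66 degrees clockwise of the wide bay
- gate (a joint): opening of the sliding gate in m: 0 shut across the mouth, 0.080 fully open (stops at both). A steel plate 80 x 5 mm, top 36 mm high, just outside the fence, 135 mm from the axis; it slides along the base's x, opening towards -x (for a base at yaw 0: towards the robot), stays where left, needs about 2 N
- gate_post (a point): top of the gate's upright finger post, 14 mm thick, top 66 mm above the table, free from the gate's top edge (36 mm) up; at base x = +30 mm, y = -135 mm when shut and x = -50 mm when open
- paste_pot: squat round lidded pot, 63 mm across and 34 mm tall, 0.05 to 0.11 kg, standing on the wide outer part of the tray; origin at the centre of its underside (12 mm above the table)
- borax_jar: tall round jar, 44 mm across, 105 mm tall, standing on the table either beyond the carousel or to the right of the tray's outer end (it may change places with the bottle); bystander. Origin at the centre of its underside
- flux_bottle: small dropper bottle, 33 mm across, 102 mm tall, standing on the table in the other of these two places; bystander. Origin at the centre of its underside
- tray_end (a point): middle of the tray's open outer end, at base y = -300 mm. The tray is 170 mm wide, its face 12 mm above the table; it leads to the mouth between two aluminium guides (6 mm thick, tops 34 mm high), 72 mm apart from base y = -142 to -182 mm, then flaring to about 144 mm apart at y = -291 mm

How it is judged:
By the outcome, as a careful person would: the job done as asked, in the order asked, and still so for the second after the job is handed in, with the robot touching nothing.
It also fails if it takes over 61 s, if anything falls off the work surface, if the arm or the gripper's body presses on something with over 40 N, if the wrist force passes 120 N, or if a joint passes its speed limit or range.

## Working session

There is one attempt and no reset: what is moved stays moved. The work goes in short steps, Python scripts to look and compute and a shell command to move; the robot and the scene stay as the last step left them, time stands still between calls to the robot, and variables do not carry over. Pictures are saved under pics/ and viewed, and the job is handed in when it is done.

```bash
ls; mkdir -p pics; cat > h.py <<'E'
import numpy as np,cv2
from workcell import bot
def cam(n):
    im=bot.camera(n); return im
def save(n,f,im=None):
    if im is None: im=bot.camera(n)
    cv2.imwrite('pics/'+f,im[:,:,::-1]); return im
def ray(n,uv):
    p=bot.camera_params(n);K=np.array(p['K'],float);d=np.array(p['dist_coeffs'],float);V=np.array(p['view'],float)
    u=cv2.undistortPoints(np.array(uv,float).reshape(-1,1,2),K,d).reshape(-1,2)
    dc=np.c_[u[:,0],-u[:,1],-np.ones(len(u))]
    R=V[:3,:3];o=-R.T@V[:3,3]
    return o,dc@R
def plane(n,uv,z):
    o,d=ray(n,uv); s=(z-o[2])/d[:,2]; return o+s[:,None]*d
def proj(n,P):
    p=bot.camera_params(n);K=np.array(p['K'],float);d=np.array(p['dist_coeffs'],float);V=np.array(p['view'],float)
    P=np.atleast_2d(P);c=P@V[:3,:3].T+V[:3,3]; c=c*[1,-1,-1]
    return cv2.projectPoints(c.reshape(-1,1,3),np.zeros(3),np.zeros(3),K,d)[0].reshape(-1,2)
E
python3 - <<'E'
from h import *
save('top','t0.png');save('side','s0.png')
for n in('top','side'):
    for t in ['gate_post','post_a','paste_pot','carousel_base','rotor','gate','borax_jar','flux_bottle']:
        try:
            r=bot.recognise(n,t); print(n,t,[(np.round(x['xy']).tolist(),round(x['score'],2)) for x in r[:5]])
        except Exception as e: print(n,t,e)
print(bot.get_obs())
E
```

```text
pics
top gate_post [([276.0, 220.0], 0.66), ([216.0, 164.0], 0.63), ([220.0, 249.0], 0.36)]
top post_a [([217.0, 252.0], 0.92)]
top paste_pot [([329.0, 224.0], 0.85)]
top carousel_base [([222.0, 249.0], 0.27)]
top rotor [([218.0, 248.0], 0.74)]
top gate []
top borax_jar [([217.0, 162.0], 0.71)]
top flux_bottle []
side gate_post [([321.0, 249.0], 0.59)]
side post_a [([300.0, 220.0], 0.96)]
side paste_pot [([329.0, 278.0], 0.8), ([296.0, 218.0], 0.29)]
side carousel_base [([308.0, 244.0], 0.84), ([298.0, 221.0], 0.6)]
side rotor [([295.0, 219.0], 0.72)]
side gate [([320.0, 246.0], 0.63)]
side borax_jar [([368.0, 204.0], 0.84), ([326.0, 375.0], 0.3)]
side flux_bottle [([326.0, 376.0], 0.94)]
{'time': 0.9, 'q': array([ 7.01303192e+01,  4.97731796e+00,  1.00788877e+01,  9.50975355e+01,
       -1.91048141e-03,  8.99994660e+01]), 'qd': array([ 0.07845726, -0.02824273,  0.03026734,  0.01393635,  0.07657662,
        0.05984861]), 'joint_efforts': array([ 6.69859382e-04, -5.20090735e+01,  4.64862299e+01,  1.02994294e-03,
        5.38081110e-05,  8.63945928e-06]), 'ee_pos': array([0.18694857, 0.51726688, 0.23130537]), 'tcp_rot': array([-9.00019105e+01, -4.03421477e-03,  7.01308531e+01]), 'wrist_force': array([-0.23184448,  0.15454975, -0.23106133]), 'torque': array([-0.00276266, -0.00509528, -0.03224353]), 'opening': 0.0855866527468476}
```

View pics/t0.png

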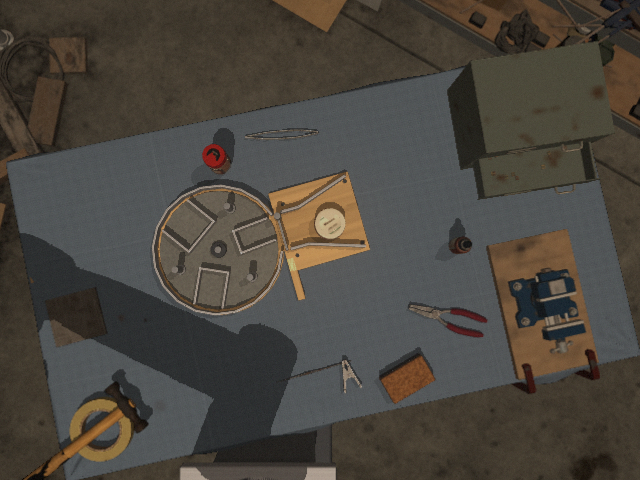

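View pics/s0.png

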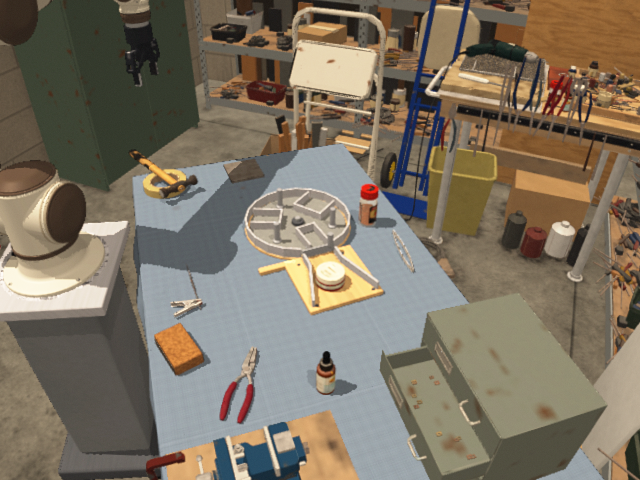

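```bash
python3 - <<'E'
from h import *
im=cv2.imread('pics/t0.png')
c=cv2.resize(im[160:320,140:380],None,fx=3.33,fy=3.33,interpolation=cv2.INTER_CUBIC);cv2.imwrite('pics/t0c.png',c)
im=cv2.imread('pics/s0.png')
c=cv2.resize(im[170:320,230:400],None,fx=4,fy=4,interpolation=cv2.INTER_CUBIC);cv2.imwrite('pics/s0c.png',c)
print(plane('top',[[218,250],[329,221],[283,230],[215,165],[460,245]],0.03))
for n in('top','side'): print(np.linalg.inv(bot.camera_params(n)['view'])[:3,3])
E
```

```text
[[ 0.58879417  0.08502209  0.03      ]
 [ 0.64922794 -0.13991803  0.03      ]
 [ 0.63025263 -0.04633302  0.03      ]
 [ 0.76236298  0.09346158  0.03      ]
 [ 0.60182925 -0.40761038  0.03      ]]
[ 0.55398297 -0.09402499  1.23330961]
[ 0.52309617 -0.96129137  0.77605447]
```

View pics/t0c.png

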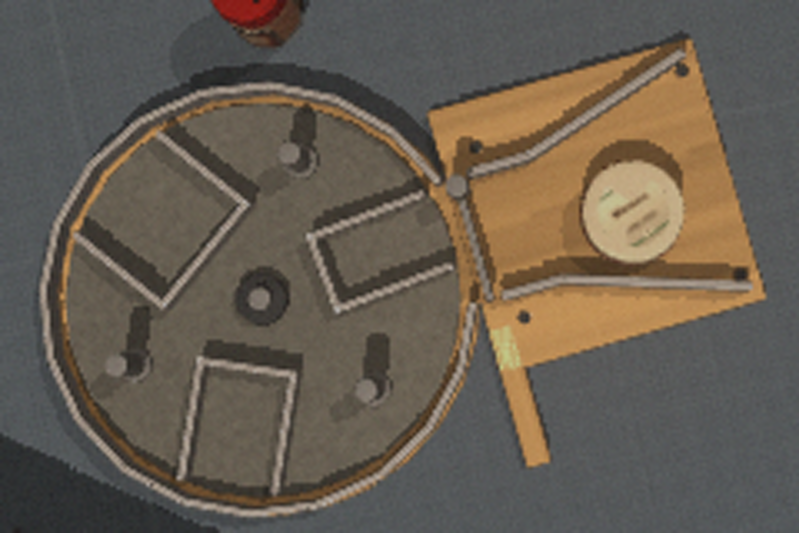

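View pics/s0c.png

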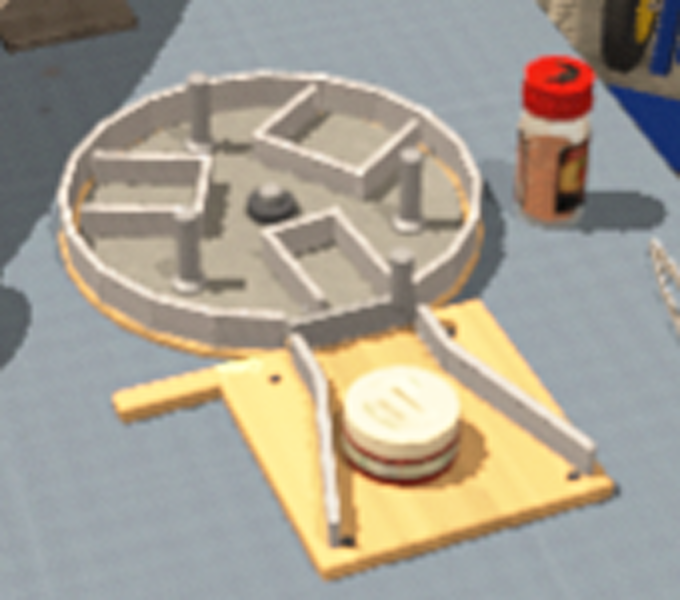

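```bash
cat > fit.py <<'E'
from h import *
from scipy.optimize import least_squares
def base(p,loc):
    c,s=np.cos(p[2]),np.sin(p[2]); loc=np.atleast_2d(loc)
    return np.c_[p[0]+c*loc[:,0]-s*loc[:,1],p[1]+s*loc[:,0]+c*loc[:,1],loc[:,2]]
def rot(th,deg,r,z): # angle ccw of wide bay
    a=-np.pi/2+th+np.radians(deg); return [r*np.cos(a),r*np.sin(a),z]
E
python3 - <<'E'
from fit import *
T=lambda u,v:(140+u/3.333,160+v/3.333)
S=lambda u,v:(230+u/4,170+v/4)
obs={'a':(T(123,364),S(200,80)),'b':(T(370,391),S(187,212)),'c':(T(291,153),S(411,154)),'g':(T(457,185),S(401,255))}
# side assignments check below
tr=[((-.085,-.3,.012),T(765,297)[0:2],'?')]
def res(p):
    r=[]
    P=base(p,[rot(p[3],66,.088,.066),rot(p[3],180,.088,.066),rot(p[3],-66,.088,.066),[.030,-.135,.066]])
    t=proj('top',P);s=proj('side',P)
    for i,k in enumerate('abcg'):
        r+=list(t[i]-obs[k][0]);r+=list(s[i]-obs[k][1])
    Q=base(p,[[.085,-.3,.012],[-.085,-.3,.012]])
    t=proj('top',Q);s=proj('side',Q)
    r+=list(t[0]-T(692,38));r+=list(t[1]-T(766,298));r+=list(s[0]-S(616,490));r+=list(s[1]-S(325,575))
    return np.array(r)
o=plane('top',[T(260,298)],.034)[0]
f=least_squares(res,[o[0],o[1],np.radians(14),np.radians(126)],loss='soft_l1')
print(f.x[:2],np.degrees(f.x[2:]));print(res(f.x).reshape(-1,2).round(1).tolist())
np.save('p.npy',f.x)
P=f.x
print(base(P,[rot(P[3],66,.088,.066),rot(P[3],180,.088,.066),rot(P[3],-66,.088,.066),[.030,-.135,.066],[0,-.3,0]]))
for n in('top','side'):
    bot.camera(n)
    r=bot.trace(n,'paste_pot')[0];m=r['mask'];e=cv2.fitEllipse(max(cv2.findContours(m.astype('uint8'),0,1)[0],key=len))
    print(n,r['xy'],e,m.sum())
print(plane('top',[T(633,211)],.046), plane('side',[S(402,405)],.046))
pot=plane('top',[T(633,211)],.046)[0]
d=pot[:2]-P[:2];c,s=np.cos(P[2]),np.sin(P[2]);print('pot base',c*d[0]+s*d[1],-s*d[0]+c*d[1])
E
```

```text
[0.59011027 0.08306249] [ 16.3083403  125.37569258]
[[-0.8, 0.2], [-0.9, -1.1], [0.1, -0.6], [-0.5, -0.3], [0.6, -0.2], [-0.0, -0.5], [1.1, -0.1], [0.1, -0.7], [1.0, -0.8], [1.7, -0.2], [-0.3, -2.2], [-0.7, -2.0]]
[[ 0.54922589  0.16098852  0.066     ]
 [ 0.53555047  0.01401737  0.066     ]
 [ 0.6753776   0.06130281  0.066     ]
 [ 0.65681207 -0.03808152  0.066     ]
 [ 0.6743522  -0.20486684  0.        ]]
top [332.5, 224.7] ((329.2926330566406, 223.5723876953125), (30.448345184326172, 31.085081100463867), 8.528336524963379) 787
side [329.8, 277.1] ((330.4342956542969, 276.705322265625), (30.027408599853516, 30.53750991821289), 145.25975036621094) 763
[[ 0.64332113 -0.14117661  0.046     ]] [[ 0.64383647 -0.14622933  0.046     ]]
pot base -0.011897888227723794 -0.23015865450995204
```

```bash
python3 -m jog '[{"rotation":[0,0,9],"travel":[34,-50,0],"jaw":-0.3},{"rotation":[0,0,9],"travel":[34,-50,0],"jaw":-0.3},{"rotation":[0,0,9],"travel":[34,-50,0],"jaw":-0.3},{"rotation":[0,0,9],"travel":[34,-50,0],"jaw":-0.3}]' 20; python3 -c "
from workcell import bot
print(bot.get_obs()['q'])"
```

```text
time: 1.6
ee_pos: [0.3226, 0.3175, 0.2315]
tcp_rot: [-90.0, -0.0, 106.1]
wrist_force: [1.3, 0.1, 0.4]
opening: 0.0297
[ 4.45458154e+01 -8.31646793e+00 -2.88183088e+00  9.53942488e+01
 -3.40999650e-03  2.84267168e+01]
```

```bash
python3 -m jog '[{"rotation":[0,0,9],"travel":[35,-50,0],"jaw":-0.3},{"rotation":[0,0,9],"travel":[35,-50,0],"jaw":-0.3},{"rotation":[0,0,9],"travel":[35,-50,0],"jaw":-0.3},{"rotation":[0,0,9],"travel":[35,-50,0],"jaw":-0.3},{"rotation":[0,0,0],"travel":[36,-52,0],"jaw":-0.3},{"rotation":[0,0,0],"travel":[37,-52,-40],"jaw":-0.3},{"rotation":[0,0,0],"travel":[0,0,-50],"jaw":-0.3},{"rotation":[0,0,0],"travel":[0,0,-50],"jaw":-0.3}]' 20; python3 - <<'E'
from h import *
print(bot.get_obs()['q'],bot.get_obs()['ee_pos'])
save('top','t1.png');im=save('side','s1.png')
cv2.imwrite('pics/s1c.png',cv2.resize(im[150:320,220:400,::-1],None,fx=3.5,fy=3.5))
E
```

```text
time: 2.6
ee_pos: [0.5219, 0.0344, 0.0966]
tcp_rot: [-90.0, 0.0, 139.9]
wrist_force: [-0.2, -0.3, -0.4]
opening: 0.03
[ 3.76720417e+00  7.73071364e-01 -9.18684654e+00  8.00219663e+01
  1.54892137e-04 -4.60982663e+01] [0.52189862 0.0343652  0.09658649]
```

View pics/s1c.png

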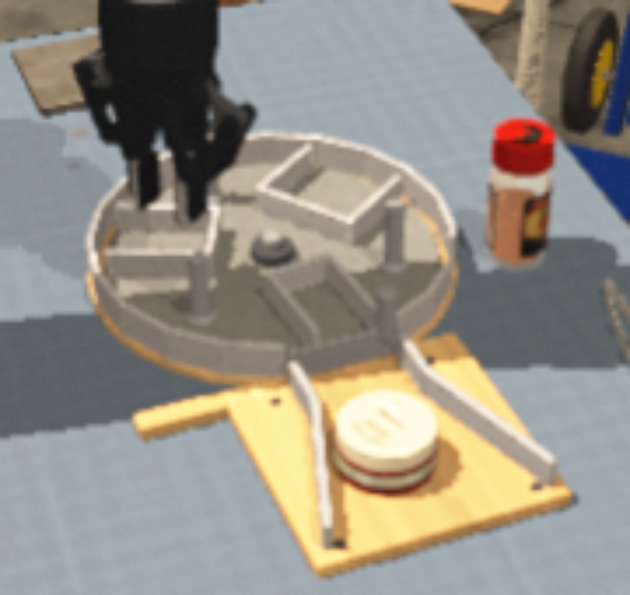

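View pics/t1.png

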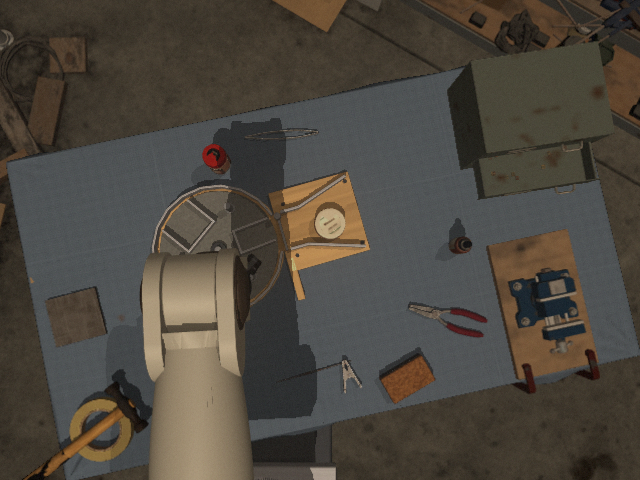

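```bash
python3 -m jog '[{"rotation":[0,0,2],"travel":[14,-20,0],"jaw":-0.3},{"rotation":[0,0,0],"travel":[0,0,0],"jaw":-0.3}]' 20; python3 - <<'E'
from h import *
im=save('side','s2.png')
cv2.imwrite('pics/s2c.png',cv2.resize(im[150:320,220:400,::-1],None,fx=3.5,fy=3.5))
im=save('top','t2.png')
E
```

```text
time: 2.95
ee_pos: [0.5368, 0.0147, 0.1003]
tcp_rot: [-90.1, 0.1, 141.9]
wrist_force: [0.5, -0.1, 0.7]
opening: 0.0298
```

View pics/s2c.png

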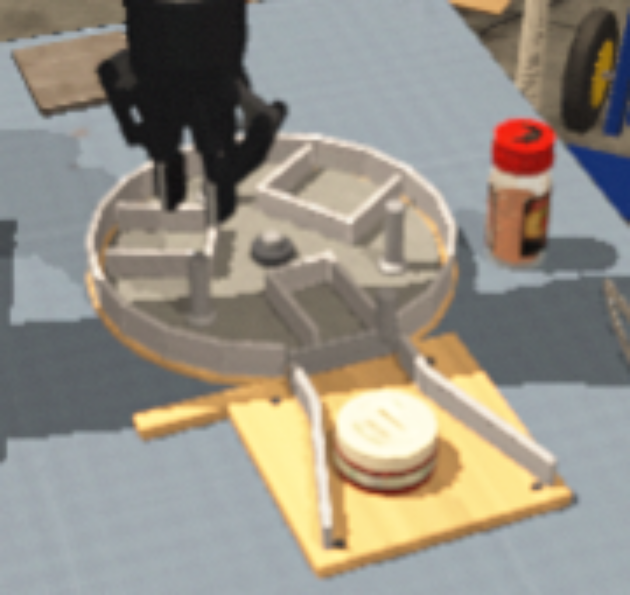

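```bash
python3 -m jog '[{"rotation":[0,0,0],"travel":[0,0,-20],"jaw":-0.3},{"rotation":[0,0,0],"travel":[0,0,-20],"jaw":-0.3},{"rotation":[0,0,0],"travel":[0,0,-15],"jaw":-0.3},{"rotation":[0,0,0],"travel":[0,0,0],"jaw":-0.3}]' 20; python3 - <<'E'
from h import *
im=save('side','s3.png')
cv2.imwrite('pics/s3c.png',cv2.resize(im[150:320,220:400,::-1],None,fx=3.5,fy=3.5))
E
```

```text
time: 3.55
ee_pos: [0.535, 0.0156, 0.0426]
tcp_rot: [-90.0, -0.1, 142.0]
wrist_force: [-0.1, 0.2, 1.4]
opening: 0.03
```

View pics/s3c.png

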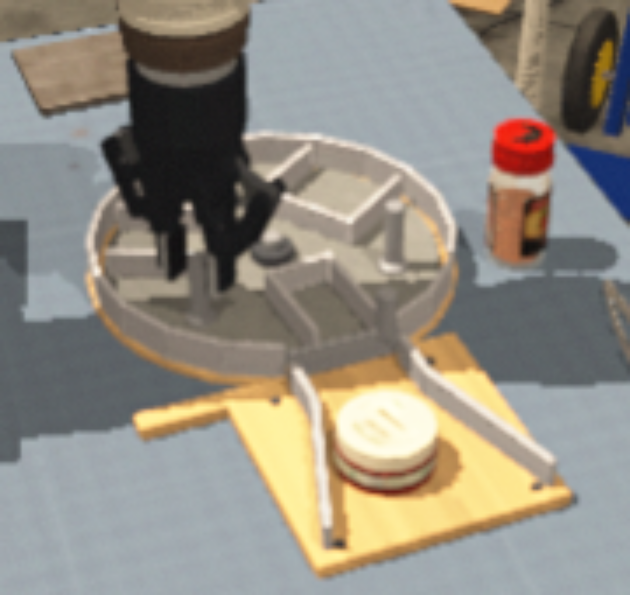

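```bash
python3 -m jog '[{"rotation":[0,0,0],"travel":[0,0,0],"jaw":-1},{"rotation":[0,0,0],"travel":[0,0,0],"jaw":-1},{"rotation":[0,0,0],"travel":[0,0,0],"jaw":-1}]' 20; python3 - <<'E'
from h import *
P=np.load('p.npy'); a0=P[2]+np.pi/2+P[3]
n=14; st=np.degrees(P[3])/n; print(st, bot.get_obs()['wrist_force'],bot.get_obs()['ee_pos'])
pts=[P[:2]+.088*np.array([np.cos(a0-np.radians(st*i)),np.sin(a0-np.radians(st*i))]) for i in range(n+1)]
print(np.round(pts,4)[[0,-1]]);print((np.diff(pts,axis=0)*1000).round(1).tolist())
E
```

```text
time: 3.98
ee_pos: [0.5361, 0.0154, 0.0442]
tcp_rot: [-90.1, 0.1, 142.0]
wrist_force: [-1.3, 1.0, 5.9]
opening: 0.012
8.955406612556608 [-1.28999621  1.03728301  5.87568611] [0.53610076 0.01539181 0.04415943]
[[0.5356 0.014 ]
 [0.5654 0.1675]]
[[-10.1, 9.3], [-8.5, 10.8], [-6.7, 12.0], [-4.8, 12.9], [-2.7, 13.5], [-0.6, 13.7], [1.6, 13.7], [3.7, 13.2], [5.7, 12.5], [7.6, 11.5], [9.3, 10.2], [10.7, 8.6], [11.9, 6.8], [12.8, 4.9]]
```

```bash
python3 -m jog '[{"rotation":[0,0,-9],"travel":[-10,9,0],"jaw":-1},{"rotation":[0,0,-9],"travel":[-8.5,11,0],"jaw":-1},{"rotation":[0,0,-9],"travel":[-6.5,12,0],"jaw":-1}]' 20; python3 - <<'E'
from h import *
im=save('side','s4.png')
cv2.imwrite('pics/s4c.png',cv2.resize(im[150:320,220:400,::-1],None,fx=3.5,fy=3.5))
E
```

```text
time: 4.35
ee_pos: [0.511, 0.0472, 0.0442]
tcp_rot: [-90.1, 0.1, 114.6]
wrist_force: [2.4, -1.4, 4.1]
opening: 0.012
```

View pics/s4c.png

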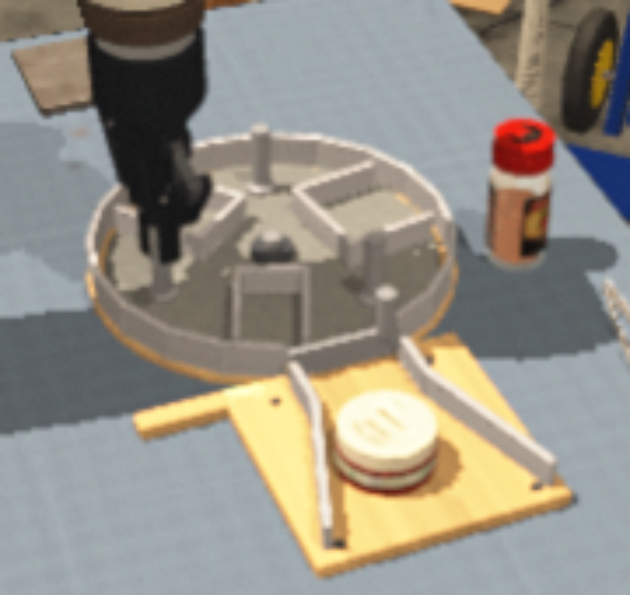

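Rotor follows the gripped post, with low forces.

```bash
python3 -m jog '[{"rotation":[0,0,-9],"travel":[-5,13,0],"jaw":-1},{"rotation":[0,0,-9],"travel":[-2.5,13.5,0],"jaw":-1},{"rotation":[0,0,-9],"travel":[-0.5,13.5,0],"jaw":-1},{"rotation":[0,0,-9],"travel":[1.5,13.5,0],"jaw":-1},{"rotation":[0,0,-9],"travel":[3.5,13,0],"jaw":-1},{"rotation":[0,0,-9],"travel":[5.5,12.5,0],"jaw":-1},{"rotation":[0,0,-9],"travel":[7.5,11.5,0],"jaw":-1}]' 20; python3 -m jog '[{"rotation":[0,0,-9],"travel":[9.5,10,0],"jaw":-1},{"rotation":[0,0,-9],"travel":[10.5,8.5,0],"jaw":-1},{"rotation":[0,0,-9],"travel":[12,7,0],"jaw":-1},{"rotation":[0,0,-8],"travel":[13,5,0],"jaw":-1},{"rotation":[0,0,0],"travel":[0,0,0],"jaw":-1}]' 20
 python3 - <<'E'
from h import *
im=save('side','s5.png')
cv2.imwrite('pics/s5c.png',cv2.resize(im[150:320,220:400,::-1],None,fx=3.5,fy=3.5))
im=save('top','t5.png')
cv2.imwrite('pics/t5c.png',cv2.resize(im[160:320,140:380,::-1],None,fx=3.33,fy=3.33,interpolation=2))
E
```

```text
time: 5.28
ee_pos: [0.521, 0.1383, 0.0442]
tcp_rot: [-90.0, -0.1, 51.7]
wrist_force: [1.4, -2.3, 6.4]
opening: 0.0122
time: 5.9
ee_pos: [0.567, 0.1694, 0.0442]
tcp_rot: [-89.9, -0.1, 16.9]
wrist_force: [0.7, 4.2, 5.6]
opening: 0.0122
```

View pics/s5c.png

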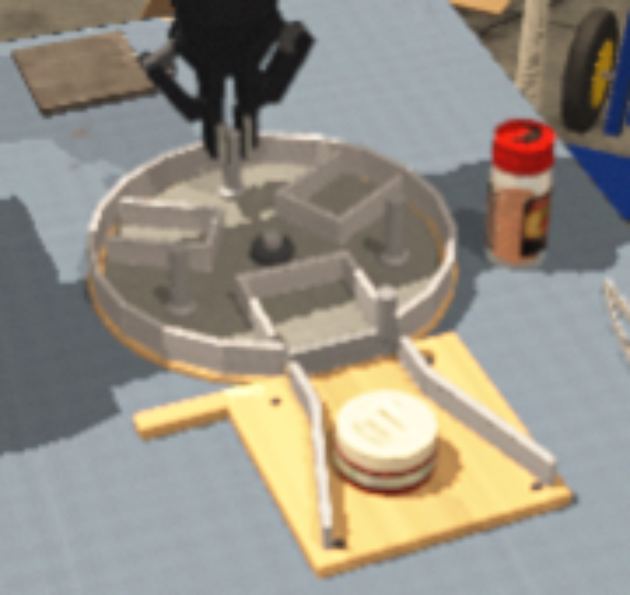

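View pics/t5c.png

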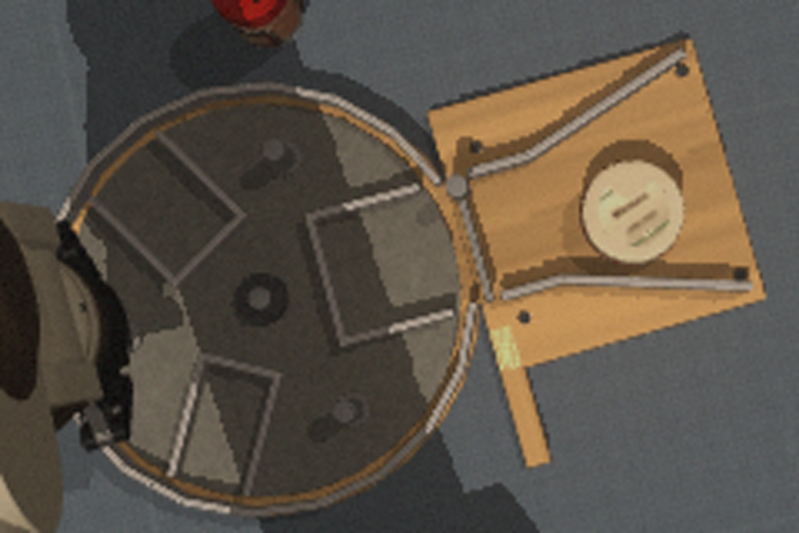

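```bash
python3 - <<'E'
from fit import *
from scipy.optimize import least_squares
T=lambda u,v:np.array((140+u/3.333,160+v/3.333))
S=lambda u,v:np.array((220+u/3.5,150+v/3.5))
P0=np.load('p.npy')
obs=[('t',66,.088,.066,T(274,148)),('t',-66,.088,.066,T(349,410)),('s',66,.088,.066,S(394,203)),('s',-66,.088,.066,S(178,253))]
w=np.degrees(np.arctan2(.037,.110)); r=np.hypot(.037,.110)
# inner/centre wall ends (centre 39.5)
w=np.degrees(np.arctan2(.0395,.112)); r=np.hypot(.0395,.112)
obs+=[('t',w,r,.034,T(417,188)),('t',-w,r,.034,T(452,312))]
w=np.degrees(np.arctan2(.0395,.0425)); r=np.hypot(.0395,.0425)
obs+=[('t',w,r,.034,T(312,217)),('t',-w,r,.034,T(342,342))]
fix=[((.030,-.135,.066),T(457,185),S(386,292)),((.085,-.3,.012),T(692,38),S(576,492)),((-.085,-.3,.012),T(766,298),S(323,575))]
def res(p):
    o=[]
    for n,d,r,z,uv in obs: o+=list(proj('top' if n=='t' else 'side',base(p,[rot(p[3],d,r,z)]))[0]-uv)
    for l,t,s in fix: o+=list(proj('top',base(p,[l]))[0]-t)+list(proj('side',base(p,[l]))[0]-s)
    return np.array(o)
f=least_squares(res,[*P0[:3],0],loss='soft_l1');print(f.x[:2],np.degrees(f.x[2:]));print(res(f.x).reshape(-1,2).round(1).tolist())
g=least_squares(lambda th:res([*P0[:3],th[0]]),[0],loss='soft_l1');print(np.degrees(g.x))
# image-only angle in plane z=.034
q=plane('top',[T(417,188),T(452,312),T(312,217),T(342,342)],.034)[:,:2]
print(np.round(q,4)); e=q[0]-q[1];b=q[2]-q[3];print(np.degrees(np.arctan2(e[1],e[0])),np.degrees(np.arctan2(b[1],b[0])))
gt=plane('top',[T(462,205),T(490,298)],.036)[:,:2];e=gt[0]-gt[1];print('gate',np.degrees(np.arctan2(e[1],e[0])))
for s in [(476,172),(528,157),(503,296),(560,281)]: print(plane('top',[T(*s)],.034))
np.save('p2.npy',f.x)
E
```

```text
[0.58977212 0.08440791] [16.45933756 -0.40198251]
[[0.2, 0.5], [-0.7, 0.4], [0.2, -2.5], [-0.4, -2.7], [1.1, -0.6], [1.1, -0.4], [-0.5, -0.1], [0.9, -0.0], [0.3, -0.1], [-0.0, -0.8], [0.1, -0.9], [-0.8, -0.9], [1.0, -0.4], [-1.6, -3.0]]
[-0.31003108]
[[ 0.6574 -0.01  ]
 [ 0.582  -0.0319]
 [ 0.6393  0.0536]
 [ 0.5635  0.0345]]
16.231335265917533 14.11932969139233
gate 17.171954639574274
[[ 0.66743757 -0.04581458  0.034     ]]
[[ 0.67683464 -0.07743613  0.034     ]]
[[ 0.59192834 -0.06281803  0.034     ]]
[[ 0.60125385 -0.09740115  0.034     ]]
```

```bash
python3 -m jog '[{"rotation":[0,0,0],"travel":[0,0,0],"jaw":-0.3},{"rotation":[0,0,0],"travel":[0,0,0],"jaw":-0.3},{"rotation":[0,0,0],"travel":[0,0,30],"jaw":-0.3},{"rotation":[0,0,0],"travel":[0,0,30],"jaw":-0.3},{"rotation":[0,0,0],"travel":[22,-50,0],"jaw":-0.3},{"rotation":[0,0,0],"travel":[22,-50,0],"jaw":-0.3},{"rotation":[0,0,0],"travel":[23,-53,0],"jaw":-0.3},{"rotation":[0,0,0],"travel":[23,-53,0],"jaw":-0.3}]' 20;  python3 -m jog '[{"rotation":[0,0,0],"travel":[0,0,0],"jaw":-0.3}]'
 python3 - <<'E'
from h import *
im=save('side','s6.png')
cv2.imwrite('pics/s6c.png',cv2.resize(im[150:320,220:400,::-1],None,fx=3.5,fy=3.5))
im=save('top','t6.png')
cv2.imwrite('pics/t6c.png',cv2.resize(im[160:320,140:380,::-1],None,fx=3.33,fy=3.33,interpolation=2))
E
```

```text
time: 7.0
ee_pos: [0.656, -0.0397, 0.103]
tcp_rot: [-90.0, 0.0, 17.0]
wrist_force: [1.3, 0.5, 0.1]
opening: 0.0301
time: 7.12
ee_pos: [0.6562, -0.0417, 0.1022]
tcp_rot: [-90.0, 0.1, 16.7]
wrist_force: [-0.6, 0.6, -0.4]
opening: 0.03
```

View pics/s6c.png

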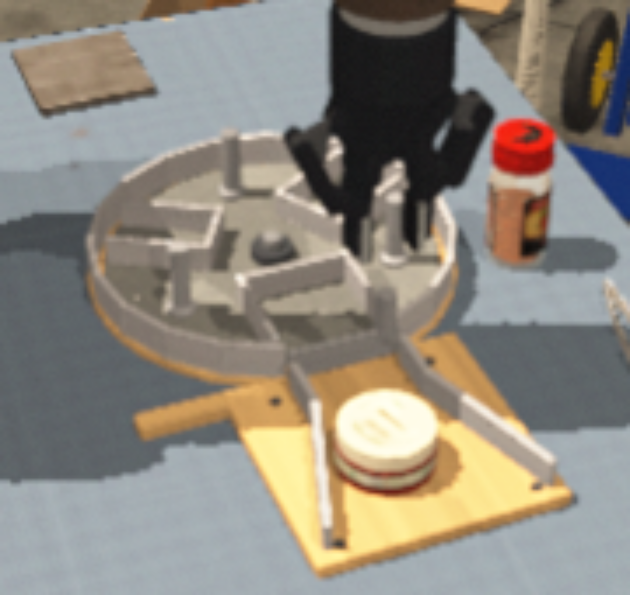

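View pics/t6c.png

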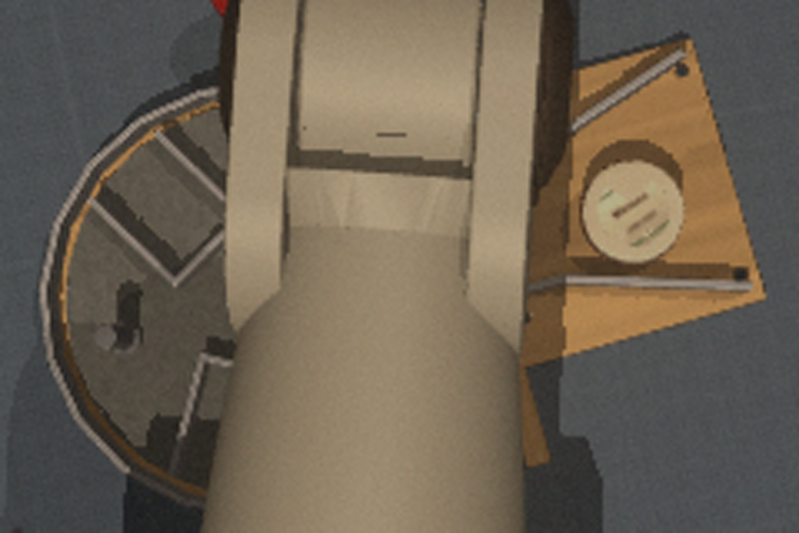

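```bash
python3 -m jog '[{"rotation":[0,0,0],"travel":[1,4,-15],"jaw":-0.3},{"rotation":[0,0,0],"travel":[0,0,-20],"jaw":-0.3},{"rotation":[0,0,0],"travel":[0,0,-20],"jaw":-0.3},{"rotation":[0,0,0],"travel":[0,0,-2],"jaw":-0.3}]' 20;  python3 -m jog '[{"rotation":[0,0,0],"travel":[0,0,0],"jaw":-1},{"rotation":[0,0,0],"travel":[0,0,0],"jaw":-1},{"rotation":[0,0,0],"travel":[0,0,0],"jaw":-1}]'
 python3 - <<'E'
from h import *
im=save('side','s7.png')
cv2.imwrite('pics/s7c.png',cv2.resize(im[150:320,220:400,::-1],None,fx=3.5,fy=3.5))
E
```

```text
time: 7.72
ee_pos: [0.6551, -0.0332, 0.0433]
tcp_rot: [-89.9, 0.2, 17.0]
wrist_force: [0.1, 0.5, 0.6]
opening: 0.0293
time: 8.1
ee_pos: [0.6565, -0.0336, 0.0461]
tcp_rot: [-90.0, 0.0, 17.0]
wrist_force: [-1.8, 1.5, -5.2]
opening: 0.0127
```

View pics/s7c.png

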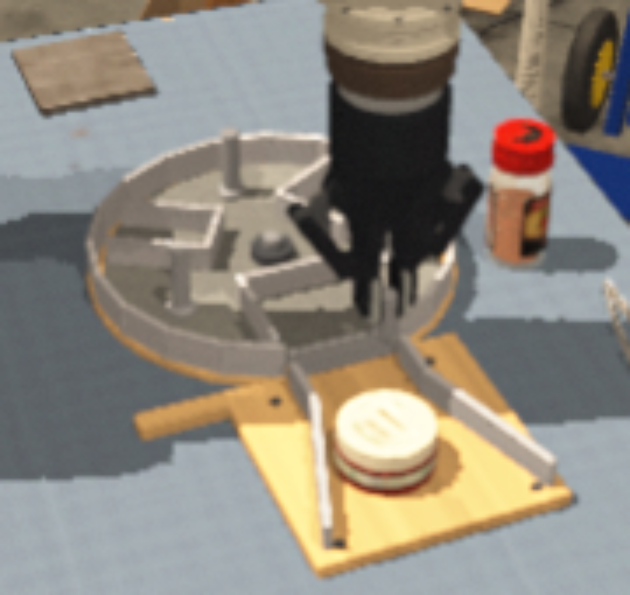

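```bash
python3 -m jog '[{"rotation":[0,0,0],"travel":[-14.4,-4.25,0],"jaw":-1},{"rotation":[0,0,0],"travel":[-14.4,-4.25,0],"jaw":-1},{"rotation":[0,0,0],"travel":[-14.4,-4.25,0],"jaw":-1},{"rotation":[0,0,0],"travel":[-14.4,-4.25,0],"jaw":-1},{"rotation":[0,0,0],"travel":[-14.4,-4.25,0],"jaw":-1}]' 20; python3 -m jog '[{"rotation":[0,0,0],"travel":[-3,-0.9,0],"jaw":-1},{"rotation":[0,0,0],"travel":[0,0,0],"jaw":-1}]';python3 -m jog '[{"rotation":[0,0,0],"travel":[-3,-0.9,0],"jaw":-1},{"rotation":[0,0,0],"travel":[0,0,0],"jaw":-1}]'
```

```text
time: 8.78
ee_pos: [0.5842, -0.0547, 0.046]
tcp_rot: [-90.0, -0.0, 17.0]
wrist_force: [1.4, 2.8, -6.4]
opening: 0.0129
time: 9.02
ee_pos: [0.5813, -0.0556, 0.046]
tcp_rot: [-90.0, 0.0, 17.0]
wrist_force: [-1.7, 4.8, -5.5]
opening: 0.0128
time: 9.28
ee_pos: [0.5796, -0.0561, 0.0461]
tcp_rot: [-90.0, -0.1, 17.0]
wrist_force: [1.7, 5.6, -8.8]
opening: 0.0131
```

```bash
python3 -m jog '[{"rotation":[0,0,0],"travel":[-2,-0.6,0],"jaw":-1},{"rotation":[0,0,0],"travel":[0,0,0],"jaw":-1}]'; python3 -m jog '[{"rotation":[0,0,0],"travel":[-2,-0.6,0],"jaw":-1},{"rotation":[0,0,0],"travel":[0,0,0],"jaw":-1}]'
```

```text
time: 9.52
ee_pos: [0.5795, -0.0561, 0.0462]
tcp_rot: [-90.0, -0.3, 17.0]
wrist_force: [12.3, 8.7, -13.5]
opening: 0.0129
time: 9.78
ee_pos: [0.5793, -0.0562, 0.0463]
tcp_rot: [-90.0, -0.5, 17.1]
wrist_force: [22.7, 11.7, -18.7]
opening: 0.0128
```

```bash
python3 -m jog '[{"rotation":[0,0,0],"travel":[4,1.2,0],"jaw":-1},{"rotation":[0,0,0],"travel":[0,0,0],"jaw":-0.4},{"rotation":[0,0,0],"travel":[0,0,0],"jaw":-0.4},{"rotation":[0,0,0],"travel":[0,0,40],"jaw":-0.4},{"rotation":[0,0,0],"travel":[0,0,50],"jaw":-0.4}]' 20
python3 -m jog '[{"rotation":[0,0,9.5],"travel":[9,-19,0],"jaw":-1},{"rotation":[0,0,9.5],"travel":[9,-19,0],"jaw":-1},{"rotation":[0,0,9.5],"travel":[9,-19,0],"jaw":-1},{"rotation":[0,0,9.5],"travel":[9,-19,0],"jaw":-1},{"rotation":[0,0,9.5],"travel":[9,-19,0],"jaw":-1},{"rotation":[0,0,9.5],"travel":[9,-19,0],"jaw":-1},{"rotation":[0,0,9.5],"travel":[9,-19,0],"jaw":-1},{"rotation":[0,0,9.5],"travel":[5,-16,0],"jaw":-1}]' 40
python3 -m jog '[{"rotation":[0,0,0],"travel":[0,0,0],"jaw":-1}]'
 python3 - <<'E'
from h import *
im=save('side','s8.png')
cv2.imwrite('pics/s8c.png',cv2.resize(im[150:320,220:400,::-1],None,fx=3.5,fy=3.5))
im=save('top','t8.png')
cv2.imwrite('pics/t8c.png',cv2.resize(im[160:320,140:380,::-1],None,fx=3.33,fy=3.33,interpolation=2))
E
```

```text
time: 10.4
ee_pos: [0.5781, -0.0572, 0.1368]
tcp_rot: [-90.0, 0.1, 16.9]
wrist_force: [1.1, -0.2, 0.7]
opening: 0.0257
time: 11.4
ee_pos: [0.647, -0.2071, 0.1366]
tcp_rot: [-90.0, 0.1, 93.2]
wrist_force: [-0.4, 0.0, -0.2]
opening: -0.0002
time: 11.52
ee_pos: [0.6467, -0.2071, 0.1363]
tcp_rot: [-90.0, 0.0, 92.8]
wrist_force: [-0.2, -0.5, 0.2]
opening: -0.0002
```

View pics/s8c.png

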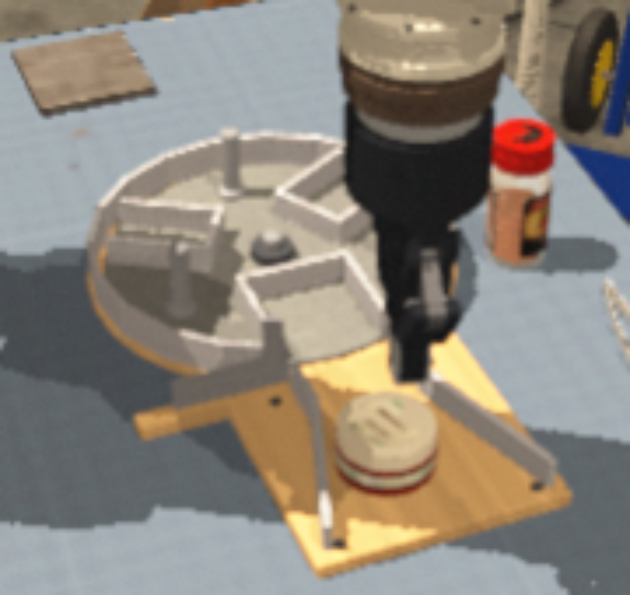

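View pics/t8c.png

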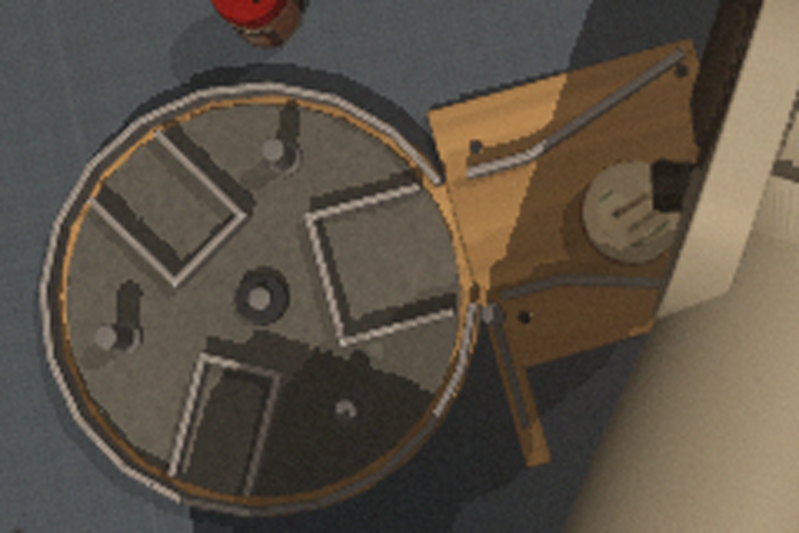

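```bash
python3 -m jog '[{"rotation":[0,0,0],"travel":[0,0,-30],"jaw":-1},{"rotation":[0,0,0],"travel":[0,0,-30],"jaw":-1},{"rotation":[0,0,0],"travel":[0,0,-30],"jaw":-1},{"rotation":[0,0,0],"travel":[0,0,0],"jaw":-1}]' 40
python3 -m jog '[{"rotation":[0,0,0],"travel":[0,0,-20],"jaw":-1},{"rotation":[0,0,0],"travel":[0,0,0],"jaw":-1}]'
 python3 - <<'E'
from h import *
im=save('side','s9.png')
cv2.imwrite('pics/s9c.png',cv2.resize(im[150:320,220:400,::-1],None,fx=3.5,fy=3.5))
im=save('top','t9.png')
cv2.imwrite('pics/t9c.png',cv2.resize(im[160:320,140:380,::-1],None,fx=3.33,fy=3.33,interpolation=2))
E
```

```text
time: 12.12
ee_pos: [0.645, -0.2046, 0.044]
tcp_rot: [-89.8, -0.1, 92.9]
wrist_force: [0.4, 0.2, 0.7]
opening: 0.0
time: 12.38
ee_pos: [0.6461, -0.2054, 0.0252]
tcp_rot: [-89.9, -0.0, 92.9]
wrist_force: [0.4, 0.5, -0.7]
opening: 0.0002
```

View pics/s9c.png

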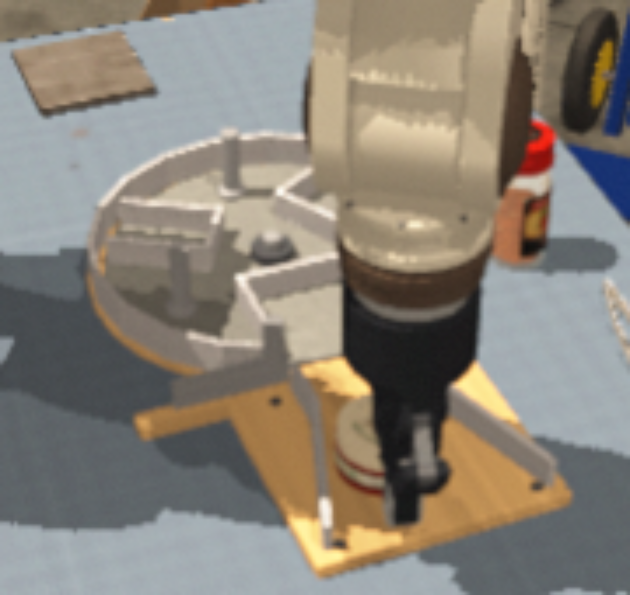

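View pics/t9c.png

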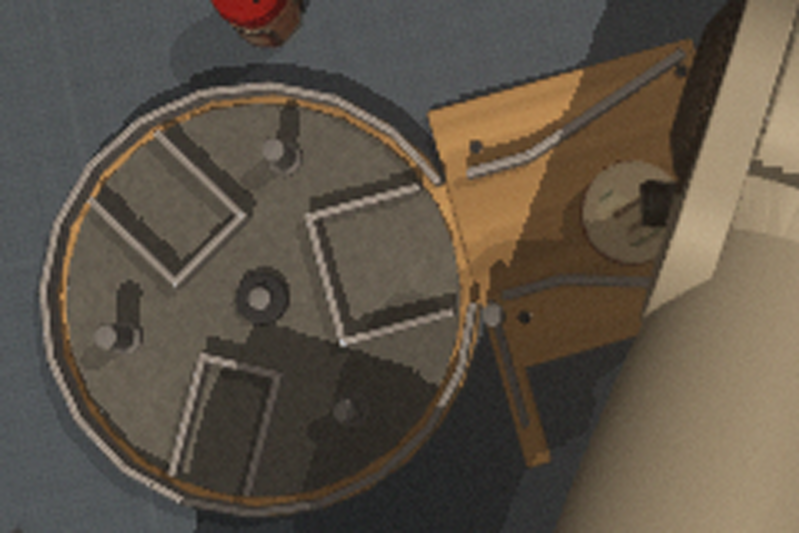

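```bash
python3 -m jog '[{"rotation":[0,0,0],"travel":[-0.5,8,0],"jaw":-1},{"rotation":[0,0,0],"travel":[-0.5,8,0],"jaw":-1},{"rotation":[0,0,0],"travel":[-0.5,8,0],"jaw":-1},{"rotation":[0,0,0],"travel":[-0.5,8,0],"jaw":-1},{"rotation":[0,0,0],"travel":[-0.5,8,0],"jaw":-1}]' 40
 python3 - <<'E'
from h import *
im=save('side','s10.png')
cv2.imwrite('pics/s10c.png',cv2.resize(im[150:320,220:400,::-1],None,fx=3.5,fy=3.5))
im=save('top','t10.png')
cv2.imwrite('pics/t10c.png',cv2.resize(im[160:320,140:380,::-1],None,fx=3.33,fy=3.33,interpolation=2))
E
```

```text
time: 13.1
ee_pos: [0.6442, -0.1653, 0.0264]
tcp_rot: [-90.0, 0.0, 93.0]
wrist_force: [0.2, -0.9, 1.1]
opening: 0.0
```

View pics/s10c.png

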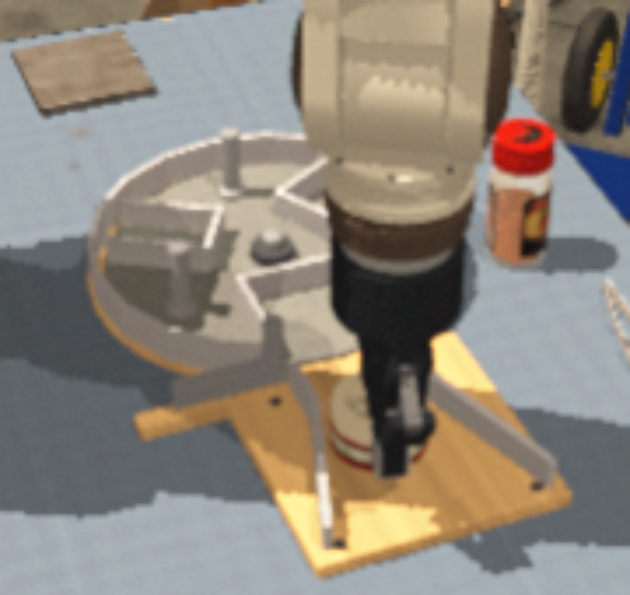

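View pics/t10c.png

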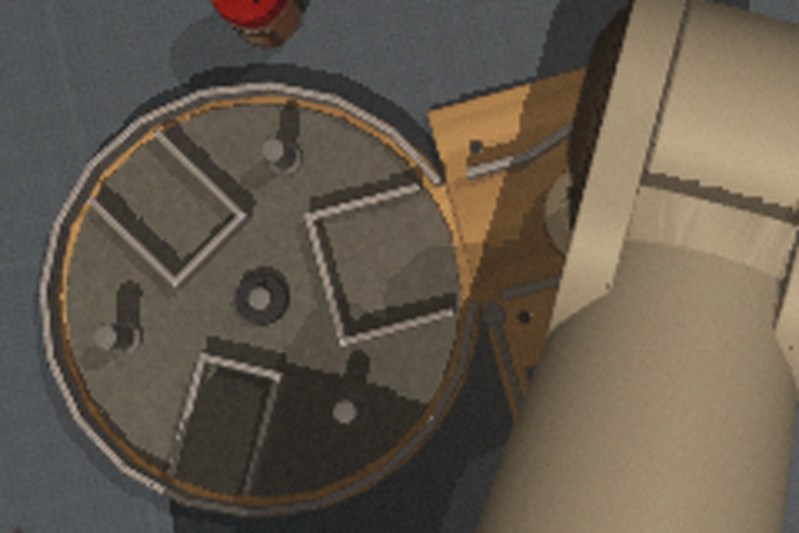

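```bash
python3 -m jog '[{"rotation":[0,0,0],"travel":[-0.5,8,0],"jaw":-1},{"rotation":[0,0,0],"travel":[-0.5,8,0],"jaw":-1},{"rotation":[0,0,0],"travel":[-0.5,8,0],"jaw":-1},{"rotation":[0,0,0],"travel":[-0.5,6,0],"jaw":-1},{"rotation":[0,0,0],"travel":[0,0,0],"jaw":-1}]' 40
 python3 - <<'E'
from h import *
im=save('side','s11.png')
cv2.imwrite('pics/s11c.png',cv2.resize(im[150:320,220:400,::-1],None,fx=3.5,fy=3.5))
im=save('top','t11.png')
cv2.imwrite('pics/t11c.png',cv2.resize(im[160:320,140:380,::-1],None,fx=3.33,fy=3.33,interpolation=2))
P=np.load('p2.npy');d=bot.get_obs()['ee_pos'][:2]-P[:2];c,s=np.cos(P[2]),np.sin(P[2]);print('tcp base',c*d[0]+s*d[1],-s*d[0]+c*d[1])
E
```

```text
time: 13.82
ee_pos: [0.642, -0.1351, 0.026]
tcp_rot: [-90.0, -0.0, 93.0]
wrist_force: [0.4, 1.2, 0.2]
opening: -0.0003
tcp base -0.012175988651689701 -0.2258761235826645
```

View pics/s11c.png

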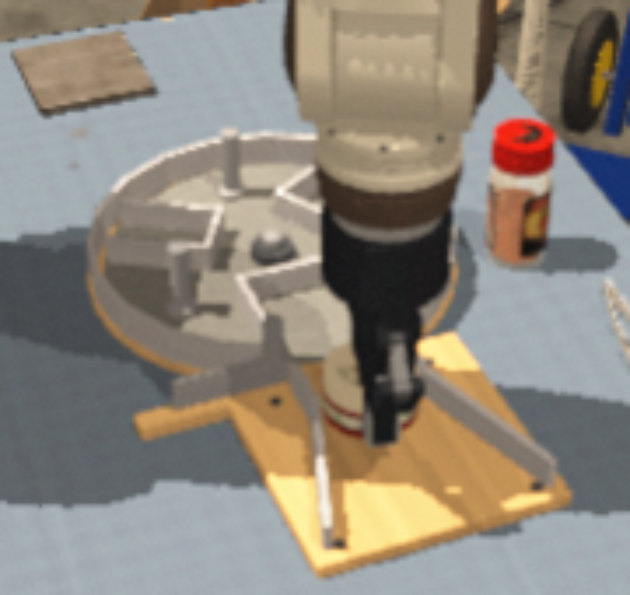

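View pics/t11c.png

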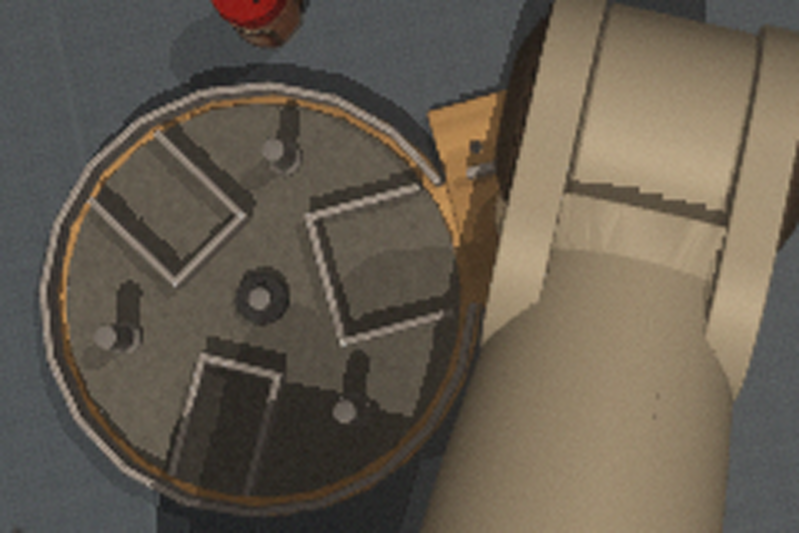

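```bash
python3 -m jog '[{"rotation":[0,0,0],"travel":[1.7,-5.8,0],"jaw":-1},{"rotation":[0,0,7],"travel":[5.2,1.5,0],"jaw":-1},{"rotation":[0,0,6.5],"travel":[5.3,1.6,0],"jaw":-1},{"rotation":[0,0,0],"travel":[0,0,0],"jaw":-1}]' 40
python3 -m jog '[{"rotation":[0,0,0],"travel":[-2.8,9.6,0],"jaw":-1},{"rotation":[0,0,0],"travel":[-2.8,9.6,0],"jaw":-1},{"rotation":[0,0,0],"travel":[-2.8,9.6,0],"jaw":-1},{"rotation":[0,0,0],"travel":[-2.8,9.6,0],"jaw":-1},{"rotation":[0,0,0],"travel":[0,0,0],"jaw":-1}]'
 python3 - <<'E'
from h import *
im=save('side','s12.png')
cv2.imwrite('pics/s12c.png',cv2.resize(im[150:320,220:400,::-1],None,fx=3.5,fy=3.5))
im=save('top','t12.png')
cv2.imwrite('pics/t12c.png',cv2.resize(im[160:320,140:380,::-1],None,fx=3.33,fy=3.33,interpolation=2))
P=np.load('p2.npy');d=bot.get_obs()['ee_pos'][:2]-P[:2];c,s=np.cos(P[2]),np.sin(P[2]);print('tcp base',c*d[0]+s*d[1],-s*d[0]+c*d[1])
E
```

```text
time: 14.42
ee_pos: [0.6545, -0.1389, 0.0259]
tcp_rot: [-90.0, -0.0, 106.4]
wrist_force: [-0.7, 0.5, -0.1]
opening: -0.0001
time: 15.05
ee_pos: [0.6429, -0.0991, 0.0263]
tcp_rot: [-90.0, -0.0, 106.5]
wrist_force: [0.1, 0.1, 0.1]
opening: -0.0002
tcp base -0.001024239602107152 -0.1918967783680972
```

View pics/s12c.png

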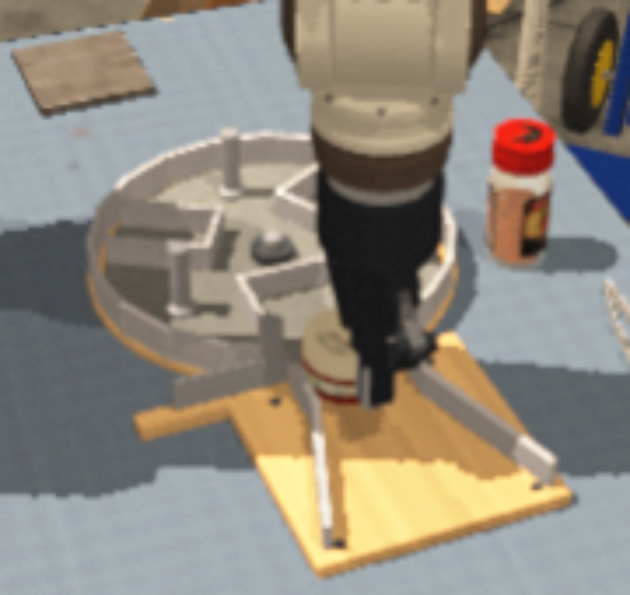

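View pics/t12c.png

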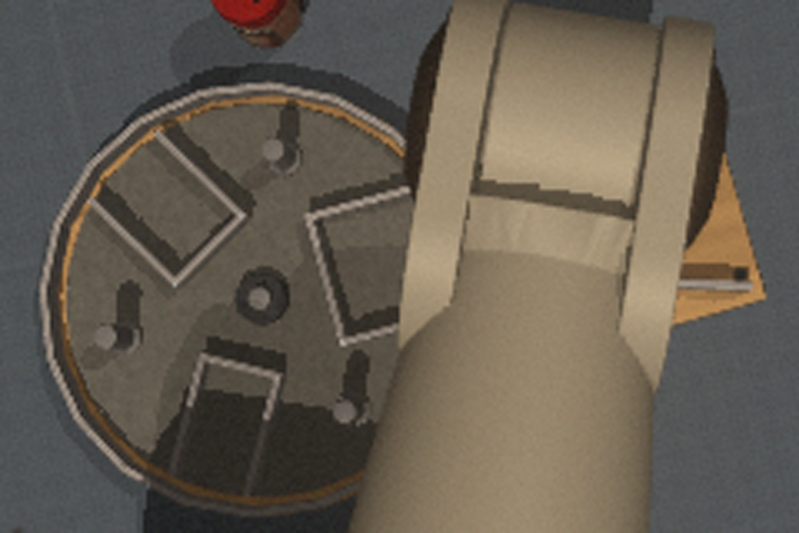

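```bash

python3 -m jog '[{"rotation":[0,0,0],"travel":[-2.8,9.6,0],"jaw":-1},{"rotation":[0,0,0],"travel":[-2.8,9.6,0],"jaw":-1},{"rotation":[0,0,0],"travel":[-2.8,9.6,0],"jaw":-1},{"rotation":[0,0,0],"travel":[0,0,0],"jaw":-1}]'
 python3 - <<'E'
from h import *
im=save('side','s13.png')
cv2.imwrite('pics/s13c.png',cv2.resize(im[150:320,220:400,::-1],None,fx=3.5,fy=3.5))
im=save('top','t13.png')
cv2.imwrite('pics/t13c.png',cv2.resize(im[160:320,140:380,::-1],None,fx=3.33,fy=3.33,interpolation=2))
P=np.load('p2.npy');d=bot.get_obs()['ee_pos'][:2]-P[:2];c,s=np.cos(P[2]),np.sin(P[2]);print('tcp base',c*d[0]+s*d[1],-s*d[0]+c*d[1])
E
```

```text
time: 15.65
ee_pos: [0.6345, -0.0703, 0.0262]
tcp_rot: [-90.0, -0.0, 106.5]
wrist_force: [0.8, 0.5, 0.9]
opening: -0.0002
tcp base -0.0009976300213422537 -0.16176182886457527
```

View pics/s13c.png

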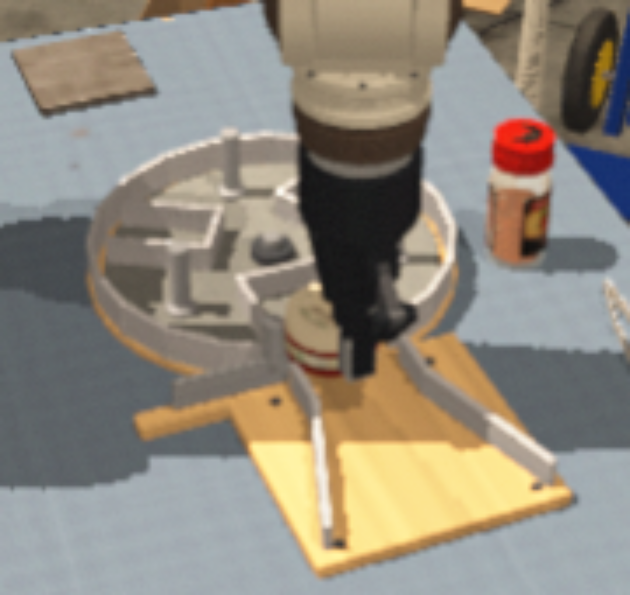

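View pics/t13c.png

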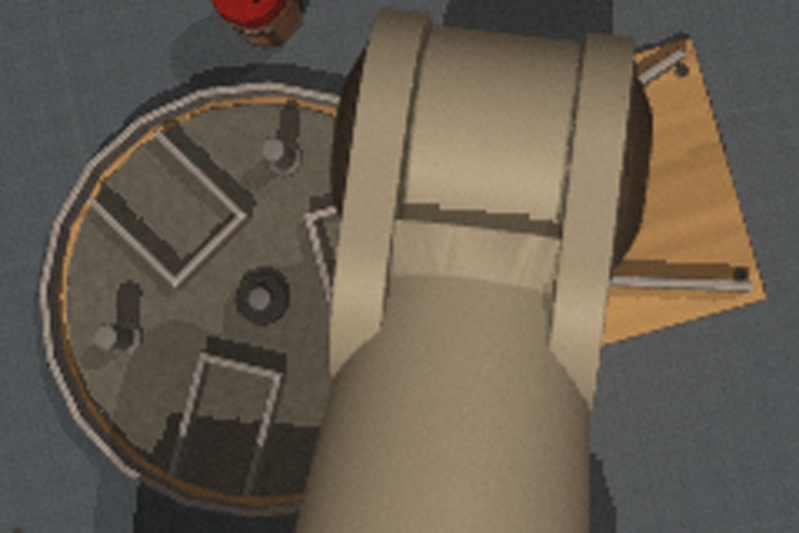

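Pot is passing the gate line, moving freely. Continue about 30 mm, then feel for the back wall.

```bash

python3 -m jog '[{"rotation":[0,0,0],"travel":[-2.8,9.6,0],"jaw":-1},{"rotation":[0,0,0],"travel":[-2.8,9.6,0],"jaw":-1},{"rotation":[0,0,0],"travel":[-2.8,9.6,0],"jaw":-1},{"rotation":[0,0,0],"travel":[0,0,0],"jaw":-1}]'
python3 -m jog '[{"rotation":[0,0,0],"travel":[-1.1,3.8,0],"jaw":-1},{"rotation":[0,0,0],"travel":[0,0,0],"jaw":-1}]'
python3 -m jog '[{"rotation":[0,0,0],"travel":[-0.6,1.9,0],"jaw":-1},{"rotation":[0,0,0],"travel":[0,0,0],"jaw":-1}]'
 python3 - <<'E'
from h import *
im=save('side','s14.png')
cv2.imwrite('pics/s14c.png',cv2.resize(im[150:320,220:400,::-1],None,fx=3.5,fy=3.5))
P=np.load('p2.npy');d=bot.get_obs()['ee_pos'][:2]-P[:2];c,s=np.cos(P[2]),np.sin(P[2]);print('tcp base',c*d[0]+s*d[1],-s*d[0]+c*d[1])
E
```

```text
time: 16.25
ee_pos: [0.6261, -0.0415, 0.0262]
tcp_rot: [-90.0, -0.0, 106.5]
wrist_force: [0.2, -0.2, 0.5]
opening: 0.0
time: 16.5
ee_pos: [0.6252, -0.0385, 0.0261]
tcp_rot: [-90.0, -0.0, 106.5]
wrist_force: [0.2, -1.1, 0.1]
opening: 0.0002
time: 16.75
ee_pos: [0.6246, -0.0368, 0.0261]
tcp_rot: [-90.0, -0.0, 106.5]
wrist_force: [-1.2, 0.0, 1.1]
opening: 0.0001
tcp base -0.0009477963179548229 -0.12612422744049595
```

View pics/s14c.png

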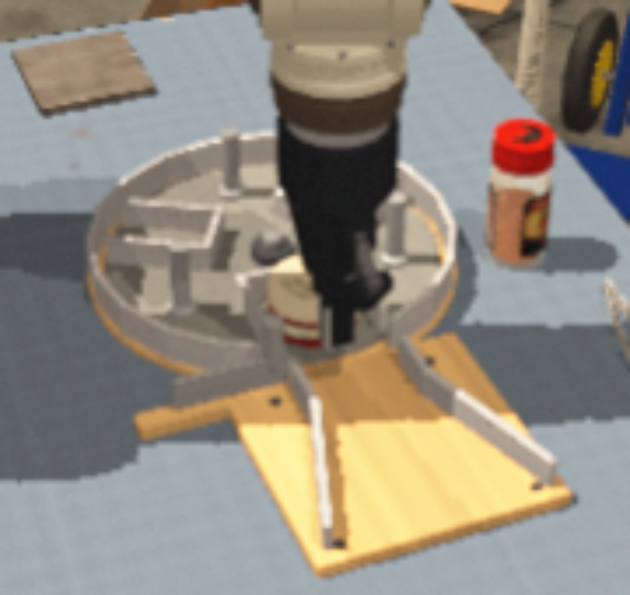

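```bash
for i in 1 2; do
python3 -m jog '[{"rotation":[0,0,0],"travel":[-0.6,1.9,0],"jaw":-1},{"rotation":[0,0,0],"travel":[0,0,0],"jaw":-1}]' | egrep 'ee|force'; done
```

```text
ee_pos: [0.624, -0.0348, 0.0261]
wrist_force: [0.2, 0.1, 1.0]
ee_pos: [0.6234, -0.0328, 0.0261]
wrist_force: [0.2, 0.3, -0.3]
```

```bash

python3 -m jog '[{"rotation":[0,0,0],"travel":[-0.6,1.9,0],"jaw":-1},{"rotation":[0,0,0],"travel":[0,0,0],"jaw":-1}]' | egrep 'ee|force'
```

```text
ee_pos: [0.6233, -0.032, 0.0266]
wrist_force: [1.8, -5.4, 0.0]
```

```bash

python3 -m jog '[{"rotation":[0,0,0],"travel":[-0.6,1.9,0],"jaw":-1},{"rotation":[0,0,0],"travel":[0,0,0],"jaw":-1},{"rotation":[0,0,0],"travel":[0,0,0],"jaw":-1}]' | egrep 'ee|force'
python3 - <<'E'
from h import *
P=np.load('p2.npy');d=bot.get_obs()['ee_pos'][:2]-P[:2];c,s=np.cos(P[2]),np.sin(P[2]);print('tcp base',c*d[0]+s*d[1],-s*d[0]+c*d[1])
E
```

```text
ee_pos: [0.6235, -0.0315, 0.0272]
wrist_force: [3.8, -12.4, 2.9]
tcp base -0.000522250267706928 -0.12073630080098198
```

```bash

python3 -m jog '[{"rotation":[0,0,0],"travel":[1.2,-3.8,0],"jaw":-1},{"rotation":[0,0,0],"travel":[2.8,-9.6,0],"jaw":-1},{"rotation":[0,0,0],"travel":[5.6,-19.2,0],"jaw":-1},{"rotation":[0,0,0],"travel":[5.6,-19.2,0],"jaw":-1},{"rotation":[0,0,0],"travel":[5.6,-19,40],"jaw":-0.3},{"rotation":[0,0,-10],"travel":[10,-40,40],"jaw":-0.3},{"rotation":[0,0,-10],"travel":[10,-40,0],"jaw":-0.3},{"rotation":[0,0,-10],"travel":[0,-50,0],"jaw":-0.3}]'
python3 - <<'E'
from h import *
im=save('side','s15.png')
cv2.imwrite('pics/s15c.png',cv2.resize(im[150:320,220:400,::-1],None,fx=3.5,fy=3.5))
im=save('top','t15.png')
cv2.imwrite('pics/t15c.png',cv2.resize(im[160:320,140:380,::-1],None,fx=3.33,fy=3.33,interpolation=2))
E
```

```text
time: 18.92
ee_pos: [0.6637, -0.2322, 0.1065]
tcp_rot: [-90.1, -0.0, 76.2]
wrist_force: [0.7, 0.0, -0.4]
opening: 0.0299
```

View pics/s15c.png

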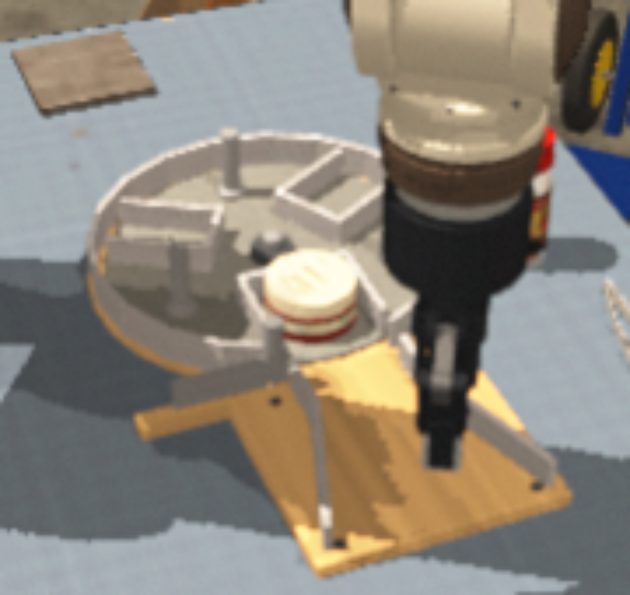

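View pics/t15c.png

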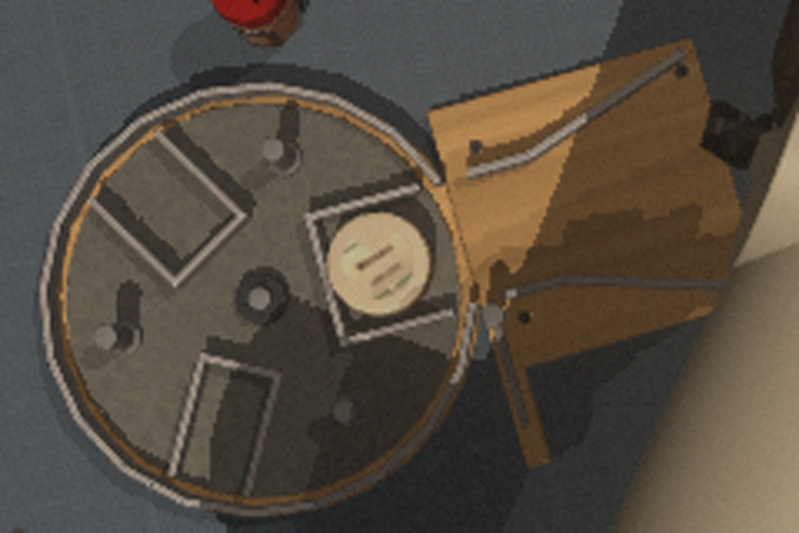

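```bash
python3 - <<'E'
from h import *
T=lambda u,v:(140+u/3.333,160+v/3.333)
S=lambda u,v:(220+u/3.5,150+v/3.5)
P=np.load('p2.npy');c,s=np.cos(P[2]),np.sin(P[2])
for q in (plane('top',[T(379,263)],.046)[0],plane('side',[S(311,281)],.046)[0], plane('top',[T(328,267)],.046)[0],plane('top',[T(327,275)],.034)[0]):
    d=q[:2]-P[:2];print(q.round(4),'base',c*d[0]+s*d[1],-s*d[0]+c*d[1])
# predicted
for x,y in((0,-.0765),):
    w=[P[0]+c*x-s*y,P[1]+s*x+c*y,.046];print(proj('top',w),T(379,263),proj('side',w),S(311,281))
E
```

```text
[0.611  0.0116 0.046 ] base -0.00030475653779406947 -0.07587292637877596
[0.6113 0.0035 0.046 ] base -0.002253927263531179 -0.08367705780023094
[0.6084 0.0421 0.046 ] base 0.0058742205076943756 -0.0458122330256347
[0.6041 0.0441 0.034 ] base 0.0022806506768979825 -0.04274410848667555
[[253.97116975 238.67531604]] (253.7113711371137, 238.90789078907892) [[308.61476572 228.38715352]] (308.8571428571429, 230.28571428571428)
```

```bash

python3 -m jog '[{"rotation":[0,0,-10],"travel":[-14,29,5],"jaw":-0.3},{"rotation":[0,0,-10],"travel":[-14,29,0],"jaw":-0.3},{"rotation":[0,0,-10],"travel":[-14,29,0],"jaw":-0.3},{"rotation":[0,0,-10],"travel":[-14,29,0],"jaw":-0.3},{"rotation":[0,0,-10],"travel":[-14,29,0],"jaw":-0.3},{"rotation":[0,0,-9.5],"travel":[-14.5,31,0],"jaw":-0.3},{"rotation":[0,0,0],"travel":[0,0,0],"jaw":-0.3}]' 20
python3 - <<'E'
from h import *
im=save('side','s16.png')
cv2.imwrite('pics/s16c.png',cv2.resize(im[150:320,220:400,::-1],None,fx=3.5,fy=3.5))
E
```

```text
time: 19.9
ee_pos: [0.5781, -0.0528, 0.1114]
tcp_rot: [-90.0, -0.0, 17.1]
wrist_force: [-0.7, 0.3, 0.2]
opening: 0.0301
```

View pics/s16c.png

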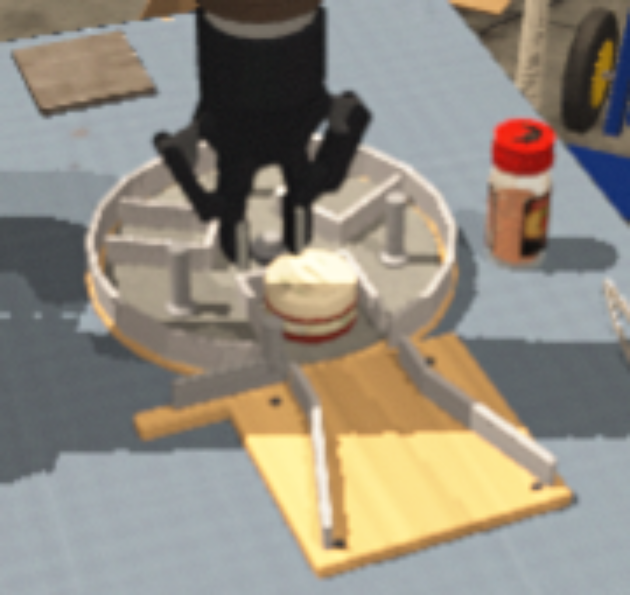

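```bash

python3 -m jog '[{"rotation":[0,0,0],"travel":[1,-4,-20],"jaw":-0.3},{"rotation":[0,0,0],"travel":[0,0,-20],"jaw":-0.3},{"rotation":[0,0,0],"travel":[0,0,-24],"jaw":-0.3},{"rotation":[0,0,0],"travel":[0,0,0],"jaw":-0.3}]' 20
python3 -m jog '[{"rotation":[0,0,0],"travel":[0,0,0],"jaw":-1},{"rotation":[0,0,0],"travel":[0,0,0],"jaw":-1},{"rotation":[0,0,0],"travel":[0,0,0],"jaw":-1}]'
python3 - <<'E'
from h import *
im=save('side','s17.png')
cv2.imwrite('pics/s17c.png',cv2.resize(im[150:320,220:400,::-1],None,fx=3.5,fy=3.5))
E
```

```text
time: 20.45
ee_pos: [0.5786, -0.0589, 0.0452]
tcp_rot: [-89.9, 0.2, 17.0]
wrist_force: [-0.1, -0.5, -0.0]
opening: 0.0298
time: 20.82
ee_pos: [0.5805, -0.0585, 0.048]
tcp_rot: [-90.1, -0.1, 17.0]
wrist_force: [5.3, -3.6, -2.9]
opening: 0.0125
```

View pics/s17c.png

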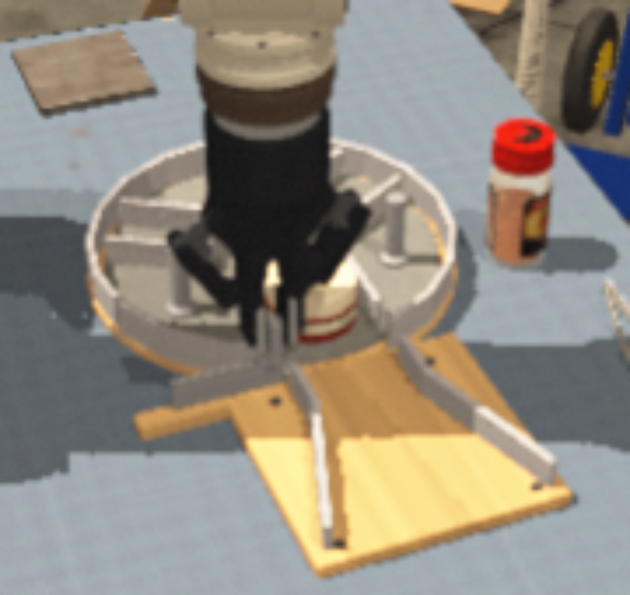

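Gate post gripped. Slide shut.

```bash
python3 -m jog '[{"rotation":[0,0,0],"travel":[14.4,4.25,0],"jaw":-1},{"rotation":[0,0,0],"travel":[14.4,4.25,0],"jaw":-1},{"rotation":[0,0,0],"travel":[14.4,4.25,0],"jaw":-1},{"rotation":[0,0,0],"travel":[14.4,4.25,0],"jaw":-1},{"rotation":[0,0,0],"travel":[14.4,4.25,0],"jaw":-1},{"rotation":[0,0,0],"travel":[0,0,0],"jaw":-1}]' 20; for i in 1 2 ; do python3 -m jog '[{"rotation":[0,0,0],"travel":[2.4,0.7,0],"jaw":-1},{"rotation":[0,0,0],"travel":[0,0,0],"jaw":-1}]' |egrep 'ee|force|opening' ; done
```

```text
time: 21.62
ee_pos: [0.6528, -0.0374, 0.048]
tcp_rot: [-90.1, -0.1, 17.0]
wrist_force: [2.1, -5.3, -0.8]
opening: 0.0133
ee_pos: [0.6544, -0.0369, 0.048]
wrist_force: [2.2, -4.9, -1.0]
opening: 0.0129
ee_pos: [0.6567, -0.0363, 0.048]
wrist_force: [1.6, -4.2, -0.7]
opening: 0.013
```

```bash
for i in 1 2 ; do python3 -m jog '[{"rotation":[0,0,0],"travel":[1.9,0.6,0],"jaw":-1},{"rotation":[0,0,0],"travel":[0,0,0],"jaw":-1}]' |egrep 'ee|force|opening' ; done
```

```text
ee_pos: [0.6574, -0.036, 0.0479]
wrist_force: [-4.3, -6.6, 2.7]
opening: 0.0129
ee_pos: [0.6575, -0.036, 0.0478]
wrist_force: [-14.4, -8.8, 7.5]
opening: 0.0129
```

```bash
python3 -m jog '[{"rotation":[0,0,0],"travel":[-2.5,-0.8,0],"jaw":-1},{"rotation":[0,0,0],"travel":[0,0,0],"jaw":-0.4},{"rotation":[0,0,0],"travel":[0,0,0],"jaw":-0.4},{"rotation":[0,0,0],"travel":[0,0,40],"jaw":-0.4},{"rotation":[0,0,0],"travel":[0,0,50],"jaw":-0.4},{"rotation":[0,0,0],"travel":[-20,-50,20],"jaw":-0.4},{"rotation":[0,0,0],"travel":[-20,-50,0],"jaw":-0.4},{"rotation":[0,0,0],"travel":[-30,-50,0],"jaw":-0.4}]' 20
python3 -m jog '[{"rotation":[0,0,0],"travel":[-30,-50,0],"jaw":-0.4},{"rotation":[0,0,0],"travel":[-30,-50,0],"jaw":-0.4},{"rotation":[0,0,0],"travel":[-30,-50,0],"jaw":-0.4},{"rotation":[0,0,0],"travel":[0,0,0],"jaw":-0.4}]'
python3 - <<'E'
from h import *
im=save('side','s18.png')
cv2.imwrite('pics/s18c.png',cv2.resize(im[150:320,220:400,::-1],None,fx=3.5,fy=3.5))
im=save('top','t18.png')
cv2.imwrite('pics/t18c.png',cv2.resize(im[160:320,140:380,::-1],None,fx=3.33,fy=3.33,interpolation=2))
E
```

```text
time: 23.62
ee_pos: [0.5874, -0.1859, 0.1574]
tcp_rot: [-90.0, -0.0, 17.0]
wrist_force: [0.1, -0.9, -0.3]
opening: 0.0257
time: 24.12
ee_pos: [0.4957, -0.3378, 0.1574]
tcp_rot: [-90.0, 0.0, 16.7]
wrist_force: [0.2, 0.3, 0.7]
opening: 0.0261
```

View pics/s18.png

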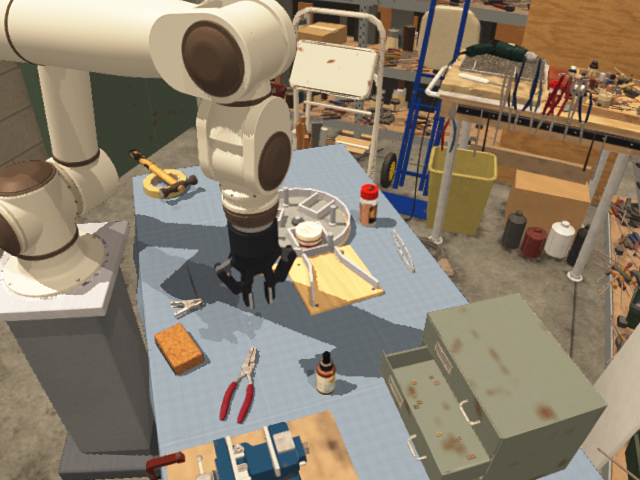

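View pics/t18c.png

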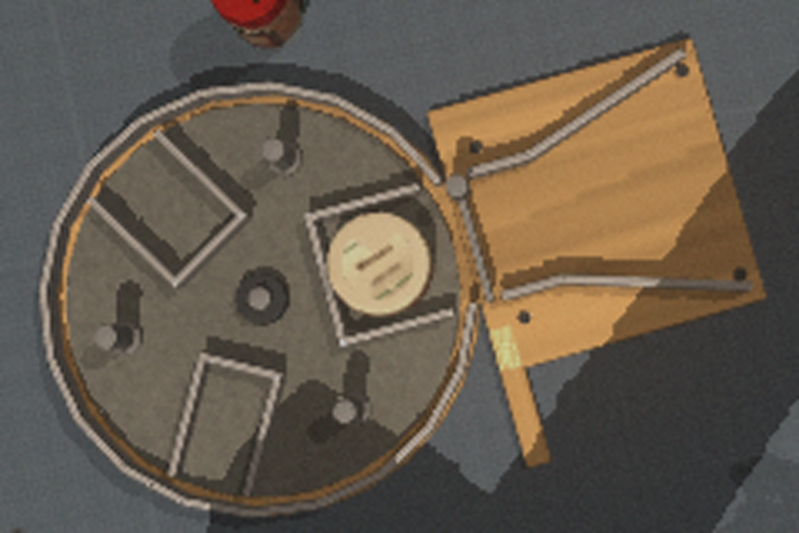

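The pot sits home at crop (379,263) and the gate post is back at its shut place, crop (457,185). The jar and the bottle have not moved, and the robot is clear of everything.

```bash
python3 -c "
from workcell import bot
print(bot.job_done())"
```

```text
the job is handed in; nothing more can be done
None
```

The paste pot is in the wide bay, home against the back wall, with the gate shut behind it. I handed the job in at about 24 s.

**What I did:**
- With the gate shut, I turned the carousel about 125° clockwise by post_b.
- I slid the gate open to its stop and pushed the pot along the tray with the closed fingers. I stopped when the force rose to about 12 N, which I took as the back wall.
- I then slid the gate shut to its stop and withdrew the arm.

**Last checks:**
- **Carousel:** a fit to the pictures put the wide bay about 0.4° from facing the mouth. The posts look unmoved in the last picture.
- **Pot:** it is upright, with its centre 75.9 mm from the axis in the top camera (76.5 mm expected).
- **Gate:** it travelled about 80 mm each way, and its post is back at the same pixel as at the start.
- **Bystanders:** the jar and the bottle are standing where they were.
- **Disagreement:** the side camera put the pot at about 84 mm from the axis. Its other fitted points showed a similar offset of 2–3 pixels, so I relied on the top camera and the contact force.

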